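# Find the rocking cover plate and clip it home

### The job

One of the four white cover plates on the wiring board is not clipped home. Press lightly near the front or back edges of the plates until you find the one that rocks, then push that plate down at its middle until it is fully home and flush on its box, and take the hand away. Do it with the fingertips only: do not prise or pull any plate up, do not lean hard on the plates, and leave the tools and other loose things where they are.

Things in the scene. Friction and masses are not known exactly. Their poses are not given: they have to be found in the camera images.
- board: Wiring board: fixed plywood board 160 x 490 mm, 15 mm thick, flat on the table. Origin: centre of its underside; z up, y along its length, x across it, at yaw 0 away from the robot. Four identical white boxes are fixed on it in a row on its centre line, 98 mm apart, each with a white cover plate; 20 mm conduit stubs join them and leave at both ends.
- box_a: One of the four identical boxes, 86 x 86 x 33 mm, with a 4 mm frame and a white blank cover plate (86 x 86 x 7 mm) on top. The names do not follow the order in the row, which changes. Origin: centre of the box's underside, 15 mm above the table; axes parallel to the board's. The top of a plate that is home lies 44 mm above the origin; the unseated one stands 5 mm higher, level.
- box_b: As box_a: another of the four boxes, with its own plate.
- box_c: As box_a: another of the four boxes, with its own plate.
- box_d: As box_a: another of the four boxes, with its own plate.
- press_a (a joint): How far down (m) the plate on box_a has gone from where it stood at the start; all four read 0 then. A plate that is home cannot go down. The unseated one, pressed at its middle, slides in on its clips at about 12 N, stays where it is left and has a hard stop at 0.005, home; pressing at its edge does not seat it. Negative: pulled up. No plate or box may be pressed with over 40 N.
- press_b (a joint): The same for the plate on box_b.
- press_c (a joint): The same for the plate on box_c.
- press_d (a joint): The same for the plate on box_d.
- rock_a (a joint): Tilt (rad) of the plate on box_a about its middle line along y: 0 level (all four at the start), positive with its back (+x) edge down, negative with its front (-x) edge down. The unseated plate stands on two clips at the middles of its +y and -y sides; 3 N at 33 mm from the line tips it fully, 0.12 either way, edge on the frame; let go, it springs back. A plate that is home does not give.
- rock_b (a joint): The same for the plate on box_b.
- rock_c (a joint): The same for the plate on box_c.
- rock_d (a joint): The same for the plate on box_d.
- screwdriver: Bystander: a screwdriver 190 mm long lying on the table in front of the board (towards its -x side). Origin near its middle; to be left alone.
- tape: Bystander: a black roll of insulating tape, 66 mm across and 18 mm high, lying flat on the table behind the board. Origin: centre of its underside; to be left alone.
- jar: Bystander: a clear jar with a steel cap, 56 mm across and 75 mm high, standing on the table behind the board. Origin: centre of its underside; to be left alone.

How it is judged:
By the outcome, as a careful person would: the job done as asked, in the order asked, and still so for the second after the job is handed in, with the robot touching nothing.
It also fails if it takes over 51 s, if anything falls off the work surface, if the arm or the gripper's body presses on something with over 40 N, if the wrist force passes 120 N, or if a joint passes its speed limit or range.

### The arm

A 7-joint arm with a two-finger parallel gripper is mounted at the origin on the work surface. World frame = base frame: x ahead of the robot, y to its left, z up, the work surface at z = 0. Lengths are in m, angles in rad, forces in N, time in s.
With the tool pointing down it reaches from about 0.4 to 0.85 m from the base axis. Payload 10.4 kg.
Tool frame: the origin (TCP) lies midway between the tips of the shut fingers; the grasp point (between the pads) lies 19 mm behind it (robot.grip_point_offset is the distance from the TCP to the grasp point, in m); z points along the fingers, y is the direction in which the jaws open and shut (so a half turn about z gives the same grasp; the last joint's range is limited). The gripper opens to 85 mm and grips with 20 to 120 N. Pads are 22 mm wide; open, the fingers measure 114 mm over their backs; the gripper's body (76 mm by 85 mm) begins 54 mm behind the grasp point. The pads swing forward as they close: fully open they stand 13 mm farther back than shut.
Start: joints at [-1.336, 0.332, -0.065, 1.46, 0.022, 1.35, -0.088], TCP at [0.159, 0.604, 0.231] pointing down, gripper open.
Joint ranges: [-2.6, 2.6], [-0.5, 2.12], [-1.47, 1.34], [0.16, 2.42], [-1.27, 4.41], [0.06, 2.06], [-2.6, 2.6]. Speed limits (rad/s): [2.22, 2.22, 2.79, 2.79, 3.14, 3.14, 3.14].

### API

Orientations are given as a unit quaternion [x, y, z, w].
In Python, from station import robot gives the robot as it stands.
- The arm moves only by the tool drive_tool, never from a script. Its argument "deltas" is a list of rows, each an object with "dp": the shift along the tool's x, y, z in mm, a list of three; "rot": the turn, a rotation vector about the tool's x, y, z in degrees, a list of three. A call has 1 to 5 rows; each row shifts and turns the commanded pose from where the row before left it, along the tool's axes as they then stand; what a row does not reach is not made up. A row lasts 1/12 s, in which the tool goes at most 41.7 mm and 7.16 degrees, less where a joint would pass 70% of its speed; a pose out of reach is approached as far as the arm can. A call is refused whole if a number of a shift passes 41.7 or a number of a turn 7.16, either way. A call with a gripper value outside its range is refused whole. "claw" is the finger opening in mm, from 0 to 85.4, set as the call begins (left out, the last holds). The fingers move at their own pace and stop on an object; "force" is the grip in N (left out, the last holds). Time passes only in rows, so rows that do not move let the fingers close. It gives the time, the measured TCP pose, the force and the opening at its end, in the units of the state.
- robot.state(): the state, without advancing time (a new reading comes with each control period).
- robot.snapshot(name): name is "scene" or "top" or "wrist"; returns the picture (480x640x3 uint8, red, green, blue); there is no depth.
- robot.get_calibration(name): a dict with "fx", "fy", "cx", "cy" (pixels), "cam_to_world" (4x4, takes a point from camera to world coordinates). Camera axes: x right, y down, z forward; pixel columns grow to the right and rows downward; lengths in m; the calibration is good to about 2 mm. A picture is of the moment at which its call begins: read the wrist's pose just before it. get_calibration takes no time and is no camera call; for the wrist camera it gives the pose at the moment of the call.
- robot.sign_off(): hands the job in, once; it reports no verdict.
The state is a dict: "time": time; "joints": joint angles; "dq": joint speeds; "joint_torque": joint torques, N m; "ee_pos": TCP position; "tcp_rot": TCP orientation; "ft_force": force on the tool from outside, world axes, zero at the start; "moment": the same for the moment, N m; "width": finger opening in m.
Only numpy, scipy, OpenCV 4.12 (cv2) and the standard library are available. Lean on these libraries where they do the work, as an engineer would, in place of code of your own. Each camera call takes 0.05 s, during which the arm holds its last target. There are 200 camera calls.

## Working session

There is one attempt and no reset: what is moved stays moved. The work goes in short steps, Python scripts to look and compute and a tool call to move; the robot and the scene stay as the last step left them, time stands still between calls to the robot, and variables do not carry over. Pictures are saved under pics/ and viewed, about 8 in all and at most 12, crops included, and the job is handed in when it is done.

Besides the shell and the picture viewer there is one more tool, called after "Call:" by a JSON object that holds its "fn" and its "kwargs". drive_tool: Moves the arm, as the interface text tells. Its arguments: {"type":"object","properties":{"deltas":{"type":"array","items":{"type":"object","properties":{"dp":{"type":"array","items":{"type":"number"}},"rot":{"type":"array","items":{"type":"number"}}}}},"claw":{"type":"number"},"force":{"type":"number"}},"required":["deltas"]}

```bash
mkdir -p pics; python3 - <<'E'
from station import robot
import cv2,numpy as np
print(robot.state())
for n in("top","scene"):
    cv2.imwrite(f"pics/{n}0.png",robot.snapshot(n)[:,:,::-1])
    c=robot.get_calibration(n);print(n,c["fx"],c["fy"],c["cx"],c["cy"],np.round(c["cam_to_world"],3).tolist())
E
```

```text
{'time': 0.0, 'joints': array([-1.3356175 ,  0.33289913, -0.06469809,  1.46090709,  0.02161851,
        1.34990915, -0.08848274]), 'dq': array([-0.00056334, -0.00054086,  0.00014797, -0.00020582,  0.00069311,
       -0.00073759,  0.00068956]), 'joint_torque': array([ 3.81446553e-04, -6.25440359e+01,  4.96027758e-02, -3.91594827e+01,
        1.63145241e-02,  9.83819074e-03,  9.24060657e-06]), 'ee_pos': array([0.15925237, 0.60399419, 0.23051525]), 'tcp_rot': array([ 1.28513085e-01,  9.91707557e-01, -7.11529111e-04, -5.01423917e-05]), 'ft_force': array([-0.38746239,  0.61361887, -0.06553116]), 'moment': array([-0.00290889,  0.03902202, -0.01409929]), 'width': 0.08559479050588714}
top 616.6040251136169 616.6040251136169 325.063922162656 239.41571356515698 [[-0.005, -0.974, 0.225, 0.36], [-1.0, 0.005, -0.001, 0.021], [-0.0, -0.225, -0.974, 0.884], [0.0, 0.0, 0.0, 1.0]]
scene 517.7396590971284 517.7396590971284 321.1792601921057 242.5870839261553 [[-0.501, 0.612, -0.612, 1.015], [0.865, 0.345, -0.364, 0.299], [-0.012, -0.712, -0.702, 0.598], [0.0, 0.0, 0.0, 1.0]]
```

View pics/top0.png

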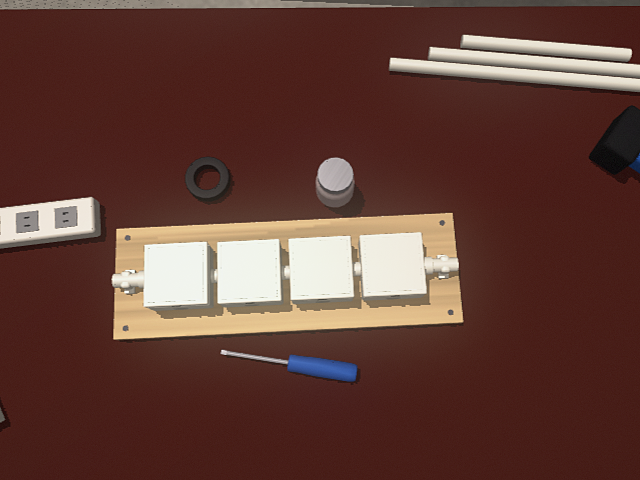

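View pics/scene0.png

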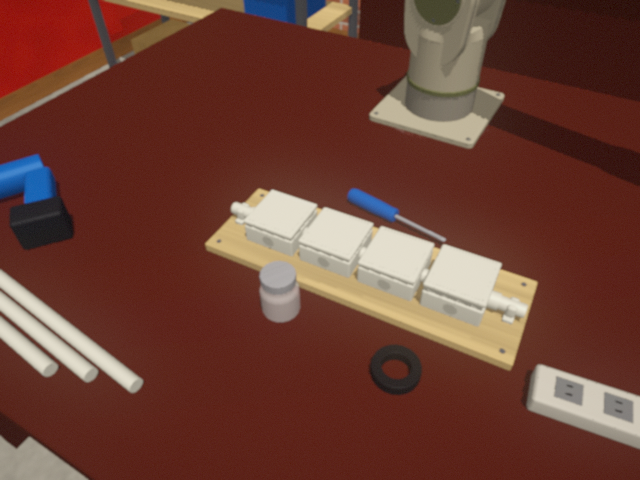

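The top view shows four plates in a row, centred at about (177,274), (249,271), (321,268) and (393,265). The screwdriver lies below them at (290,365), with the tape (208,178) and the jar (335,182) above. The scene view shows the same row from behind. Next I measure the plates.

```bash
cat > h.py <<'E'
import numpy as np
from station import robot
from scipy.spatial.transform import Rotation as R
def ray(c,uv,z):
    T=np.array(c["cam_to_world"]);uv=np.atleast_2d(uv)
    d=np.c_[(uv[:,0]-c["cx"])/c["fx"],(uv[:,1]-c["cy"])/c["fy"],np.ones(len(uv))]@T[:3,:3].T
    return T[:3,3]+d*((z-T[2,3])/d[:,2])[:,None]
def to_tool(p):
    s=robot.state();return R.from_quat(s["tcp_rot"]).inv().apply(np.array(p)-s["ee_pos"])*1000
E
python3 - <<'E'
from h import *
import cv2
im=cv2.imread("pics/top0.png");c=robot.get_calibration("top")
hsv=cv2.cvtColor(im,cv2.COLOR_BGR2HSV)
w=cv2.inRange(hsv,(10,50,90),(30,200,255))
m=cv2.morphologyEx(w,cv2.MORPH_CLOSE,np.ones((3,3)))
k=max(cv2.findContours(m,0,2)[0],key=cv2.contourArea)
P=ray(c,k.reshape(-1,2),.015)
r=cv2.minAreaRect((P[:,:2]*1000).astype(np.float32));print("board",r)
g=im.min(2)
for th in(200,215,225):
    m=cv2.morphologyEx(((g>th)*255).astype(np.uint8),cv2.MORPH_OPEN,np.ones((25,25)))
    for k in cv2.findContours(m,0,2)[0]:
        b=cv2.boundingRect(k)
        if not(130<b[0]<450 and 220<b[1]<300):continue
        P=ray(c,k.reshape(-1,2),.059);q=cv2.minAreaRect((P[:,:2]*1000).astype(np.float32))
        print(th,b,np.round(q[0],1),np.round(q[1],1),round(q[2],1))
s=robot.state();print(np.round(R.from_quat(s["tcp_rot"]).as_matrix(),3))
x=cv2.resize(im[215:330,105:465],None,fx=2.2,fy=2.2,interpolation=cv2.INTER_CUBIC)
cv2.imwrite("pics/crop.png",x)
E
```

```text
board ((466.0911560058594, 74.0802001953125), (77.31015014648438, 491.10791015625), 2.90545916557312)
200 (144, 243, 63, 58) [506.5 224.5] [79.3 84.2] 2.2
200 (218, 241, 62, 57) [509.7 125.3] [77.8 83.6] 0.7
200 (290, 239, 62, 56) [512.6  27.3] [83.4 75.9] 89.7
200 (362, 234, 60, 57) [518.3 -70. ] [81.6 77.5] 89.7
215 (144, 243, 63, 58) [506.5 224.5] [79.2 84. ] 2.2
215 (218, 241, 58, 57) [509.7 127.9] [77.8 78. ] 0.8
215 (290, 239, 58, 56) [512.6  30.1] [78.  75.9] 89.7
215 (366, 234, 54, 57) [518.3 -71. ] [72.7 77.5] 89.7
225 (145, 247, 57, 54) [504.  227.4] [74.1 76.5] 2.3
225 (218, 244, 57, 54) [507.5 128.2] [73.3 76. ] 0.8
225 (294, 241, 54, 53) [511.9  27.3] [72.4 71.7] 89.7
[[-0.967  0.255 -0.   ]
 [ 0.255  0.967 -0.001]
 [-0.    -0.001 -1.   ]]
```

View pics/crop.png

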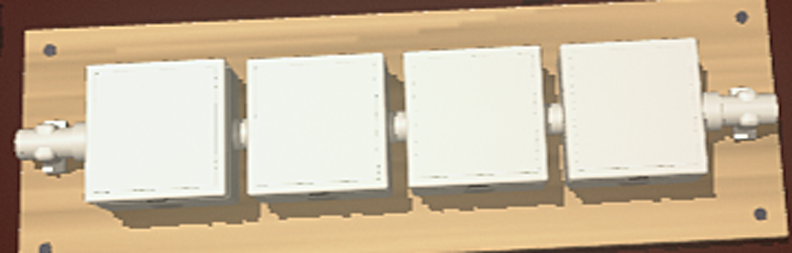

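```bash
python3 - <<'E'
from h import *
c=robot.get_calibration("top")
P=ray(c,[(116.5,229),(452.5,213),(463,321.5),(113.5,339)],.015)[:,:2]
print(P.round(4),P.mean(0))
ys=P[0]-P[1]+P[3]-P[2];ya=ys/np.linalg.norm(ys);print("yaw",np.degrees(np.arctan2(-ya[0],ya[1])),np.linalg.norm(P[0]-P[1]),np.linalg.norm(P[0]-P[3]))
xa=np.array([ya[1],-ya[0]])
for i in range(4):
    b=P.mean(0)+ya*.098*(1.5-i);print(i,b.round(4),"front",(b-xa*.033).round(4),"tool mm",to_tool([*(b-xa*.033),.09]).round(1))
# plate top corners by eye from crop
k=np.array([[(86,66),(224,59),(229,193),(86,202)],[(247,59),(385,53),(387,189),(247,196)],[(403,51),(540,45),(547,180),(408,187)],[(560,44),(696,38),(707,173),(567,181)]])/2.2+[105,215]
for q in k:
    p=ray(c,q,.059)[:,:2];print(p.mean(0).round(4),[round(float(np.linalg.norm(p[j]-p[(j+1)%4])),4) for j in range(4)])
E
```

```text
[[ 0.5772  0.3233]
 [ 0.5987 -0.1655]
 [ 0.441  -0.1721]
 [ 0.4192  0.3163]] [0.50899073 0.07547507]
yaw 2.5372085320442452 0.4892935123953756 0.15813672140694077
0 [0.5025 0.2223] front [0.4695 0.2209] tool mm [-397.7 -291.2  141. ]
1 [0.5068 0.1244] front [0.4739 0.123 ] tool mm [-426.8 -384.8  141.1]
2 [0.5112 0.0265] front [0.4782 0.0251] tool mm [-456.  -478.4  141.2]
3 [ 0.5155 -0.0714] front [ 0.4825 -0.0728] tool mm [-485.1 -571.9  141.3]
[0.5033 0.2229] [0.0858, 0.084, 0.087, 0.0849]
[0.5063 0.1243] [0.086, 0.0851, 0.0853, 0.0856]
[0.5112 0.0269] [0.0856, 0.0848, 0.0849, 0.0853]
[ 0.5149 -0.0708] [0.0852, 0.085, 0.0858, 0.086]
```

Call:
{"fn": "drive_tool", "kwargs": {"deltas": [{"dp":[0,0,0],"rot":[0,0,-5.8]},{"dp":[0,0,0],"rot":[0,0,-5.8]},{"dp":[0,0,0],"rot":[0,0,-5.7]},{"dp":[-10,-13,5],"rot":[0,0,0]},{"dp":[-19.5,-26.4,7],"rot":[0,0,0]}], "claw": 0, "force": 40}}

```text
time: 0.52
ee_pos: [0.1873, 0.568, 0.2188]
tcp_rot: [-0.025, 1.0, 0.001, -0.001]
ft_force: [0.4, 0.3, -0.2]
width: 0.0253
```

Call:
{"fn": "drive_tool", "kwargs": {"deltas": [{"dp":[-19.5,-26.4,7],"rot":[0,0,0]},{"dp":[-19.5,-26.4,7],"rot":[0,0,0]},{"dp":[-19.5,-26.4,7],"rot":[0,0,0]},{"dp":[-19.5,-26.4,7],"rot":[0,0,0]},{"dp":[-19.5,-26.4,7],"rot":[0,0,0]}]}}

```text
time: 0.93
ee_pos: [0.2945, 0.4371, 0.1837]
tcp_rot: [-0.022, 1.0, -0.0, -0.0]
ft_force: [0.1, -0.2, -0.6]
width: 0.0
```

Call:
{"fn": "drive_tool", "kwargs": {"deltas": [{"dp":[-19.5,-26.4,7],"rot":[0,0,0]},{"dp":[-19.5,-26.4,7],"rot":[0,0,0]},{"dp":[-19.5,-26.4,7],"rot":[0,0,0]},{"dp":[-19.5,-26.4,7],"rot":[0,0,0]},{"dp":[-19.5,-26.4,7],"rot":[0,0,0]}]}}

```text
time: 1.35
ee_pos: [0.3976, 0.3096, 0.1488]
tcp_rot: [-0.022, 1.0, -0.0, -0.0]
ft_force: [0.4, 0.8, 0.3]
width: 0.0001
```

```bash
python3 - <<'E'
from h import *
s=robot.state();print(s["time"],s["ee_pos"],s["ft_force"],s["width"],R.from_quat(s["tcp_rot"]).as_matrix().round(3))
print(to_tool([.4695,.2209,.1]))
E
```

```text
1.35 [0.39763194 0.30962369 0.148834  ] [0.44933915 0.83489729 0.30803413] 9.935230178875976e-05 [[-0.999 -0.044 -0.   ]
 [-0.044  0.999 -0.   ]
 [ 0.    -0.    -1.   ]]
[-67.89017382 -91.80842941  48.82424631]
```

Call:
{"fn": "drive_tool", "kwargs": {"deltas": [{"dp":[-19.5,-26.4,8],"rot":[0,0,0]},{"dp":[-19.5,-26.4,10],"rot":[0,0,0]},{"dp":[-18,-24,10],"rot":[0,0,0]},{"dp":[0,0,10],"rot":[0,0,0]},{"dp":[0,0,0],"rot":[0,0,0]}]}}

```text
time: 1.77
ee_pos: [0.4571, 0.2347, 0.1092]
tcp_rot: [-0.02, 1.0, -0.001, -0.001]
ft_force: [-1.0, -0.2, -0.4]
width: 0.0002
```

Call:
{"fn": "drive_tool", "kwargs": {"deltas": [{"dp":[0,0,0],"rot":[0,0,0]},{"dp":[0,0,0],"rot":[0,0,0]}]}}

```text
time: 1.93
ee_pos: [0.4567, 0.2382, 0.1117]
tcp_rot: [-0.023, 1.0, 0.0, -0.0]
ft_force: [0.6, -0.6, 0.2]
width: -0.0
```

```bash
python3 - <<'E'
from h import *
import cv2
s=robot.state();print(s["time"],s["ee_pos"],s["ft_force"],to_tool([.4695,.2209,.064]))
cv2.imwrite("pics/w1.png",robot.snapshot("wrist")[:,:,::-1])
E
```

```text
1.9333 [0.45673376 0.23822883 0.11165852] [ 0.64418057 -0.56170487  0.23966401] [-11.9611484  -17.92348384  47.64744662]
```

View pics/w1.png

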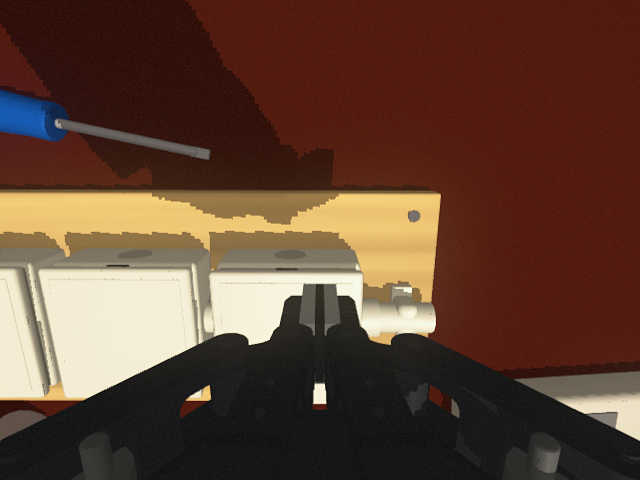

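The wrist camera shows the shut fingertips over the leftmost (+y) plate at about (320,290). The screwdriver is well clear at (130,140).

Call:
{"fn": "drive_tool", "kwargs": {"deltas": [{"dp":[-12,-18,10],"rot":[0,0,0]},{"dp":[0,0,15],"rot":[0,0,0]},{"dp":[0,0,14],"rot":[0,0,0]},{"dp":[0,0,0],"rot":[0,0,0]},{"dp":[0,0,0],"rot":[0,0,0]}]}}

```text
time: 2.4
ee_pos: [0.4695, 0.2203, 0.0725]
tcp_rot: [-0.023, 1.0, -0.0, -0.0]
ft_force: [-0.3, -0.7, 0.2]
width: -0.0001
```

Call:
{"fn": "drive_tool", "kwargs": {"deltas": [{"dp":[0,0,0],"rot":[0,0,0]},{"dp":[0,0,0],"rot":[0,0,0]},{"dp":[0,0,0],"rot":[0,0,0]}]}}

```text
time: 2.65
ee_pos: [0.4705, 0.2201, 0.0733]
tcp_rot: [-0.022, 1.0, 0.0, 0.001]
ft_force: [0.7, 1.0, 0.2]
width: -0.0004
```

Call:
{"fn": "drive_tool", "kwargs": {"deltas": [{"dp":[0,0,4],"rot":[0,0,0]},{"dp":[0,0,3],"rot":[0,0,0]},{"dp":[0,0,1],"rot":[0,0,0]},{"dp":[0,0,0],"rot":[0,0,0]},{"dp":[0,0,0],"rot":[0,0,0]}]}}

```text
time: 3.07
ee_pos: [0.47, 0.2195, 0.0642]
tcp_rot: [-0.022, 1.0, -0.0, -0.0]
ft_force: [-0.0, 0.3, -0.3]
width: 0.0001
```

Call:
{"fn": "drive_tool", "kwargs": {"deltas": [{"dp":[0,0,1],"rot":[0,0,0]},{"dp":[0,0,1],"rot":[0,0,0]},{"dp":[0,0,0],"rot":[0,0,0]},{"dp":[0,0,0],"rot":[0,0,0]}]}}

```text
time: 3.4
ee_pos: [0.47, 0.2195, 0.0623]
tcp_rot: [-0.022, 1.0, 0.0, -0.0]
ft_force: [-2.0, 0.1, 2.7]
width: 0.0002
```

Call:
{"fn": "drive_tool", "kwargs": {"deltas": [{"dp":[0,0,1],"rot":[0,0,0]},{"dp":[0,0,1],"rot":[0,0,0]},{"dp":[0,0,0],"rot":[0,0,0]},{"dp":[0,0,0],"rot":[0,0,0]}]}}

```text
time: 3.73
ee_pos: [0.4699, 0.2196, 0.0604]
tcp_rot: [-0.022, 1.0, 0.0, -0.0]
ft_force: [-3.1, -1.4, 7.0]
width: 0.0
```

Call:
{"fn": "drive_tool", "kwargs": {"deltas": [{"dp":[0,0,1],"rot":[0,0,0]},{"dp":[0,0,0],"rot":[0,0,0]},{"dp":[0,0,0],"rot":[0,0,0]},{"dp":[0,0,0],"rot":[0,0,0]}]}}

```text
time: 4.07
ee_pos: [0.4699, 0.2196, 0.0601]
tcp_rot: [-0.022, 1.0, 0.0, -0.0]
ft_force: [-7.5, -2.7, 13.7]
width: 0.0001
```

```bash
python3 - <<'E'
from h import *
import cv2
s=robot.state();print(s["time"],s["ee_pos"],s["ft_force"])
a=robot.snapshot("scene")[:,:,::-1].copy();b=cv2.imread("pics/scene0.png")
cv2.imwrite("pics/press0.png",cv2.vconcat([cv2.resize(x[185:325,225:530],None,fx=2.1,fy=2.1,interpolation=2) for x in(b,a)]))
E
```

```text
4.0667 [0.46993207 0.21962342 0.06007977] [-7.53995183 -2.68821078 13.69093388]
```

View pics/press0.png

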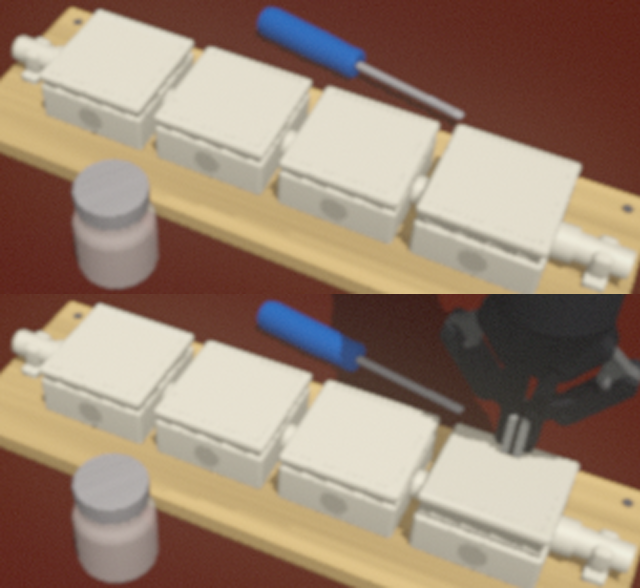

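The lower crop shows the right-hand (+y) plate tilted, with its front edge down and its back edge lifted off the box at (490,530). This is the one that rocks. I lift off and move to its middle.

Call:
{"fn": "drive_tool", "kwargs": {"deltas": [{"dp":[0,0,-7],"rot":[0,0,0]},{"dp":[0,0,-8],"rot":[0,0,0]},{"dp":[-16.5,1,0],"rot":[0,0,0]},{"dp":[-16.5,0.5,0],"rot":[0,0,0]},{"dp":[0,0,0],"rot":[0,0,0]}]}}

```text
time: 4.53
ee_pos: [0.5059, 0.2225, 0.0752]
tcp_rot: [-0.022, 1.0, 0.0, 0.002]
ft_force: [0.1, 0.3, -0.6]
width: -0.0
```

Call:
{"fn": "drive_tool", "kwargs": {"deltas": [{"dp":[0,0,0],"rot":[0,0,0]},{"dp":[0,0,3],"rot":[0,0,0]},{"dp":[0,0,3],"rot":[0,0,0]},{"dp":[0,0,0],"rot":[0,0,0]},{"dp":[0,0,0],"rot":[0,0,0]}]}}

```text
time: 4.95
ee_pos: [0.5024, 0.2224, 0.068]
tcp_rot: [-0.022, 1.0, -0.0, -0.0]
ft_force: [1.3, -0.3, 0.9]
width: -0.0
```

Call:
{"fn": "drive_tool", "kwargs": {"deltas": [{"dp":[0,0,2],"rot":[0,0,0]},{"dp":[0,0,2],"rot":[0,0,0]},{"dp":[0,0,1],"rot":[0,0,0]},{"dp":[0,0,0],"rot":[0,0,0]},{"dp":[0,0,0],"rot":[0,0,0]}]}}

```text
time: 5.37
ee_pos: [0.503, 0.2226, 0.0637]
tcp_rot: [-0.022, 1.0, 0.0, 0.0]
ft_force: [-1.1, 0.1, 5.2]
width: -0.0002
```

Call:
{"fn": "drive_tool", "kwargs": {"deltas": [{"dp":[0,0,1],"rot":[0,0,0]},{"dp":[0,0,1],"rot":[0,0,0]},{"dp":[0,0,0],"rot":[0,0,0]},{"dp":[0,0,0],"rot":[0,0,0]}]}}

```text
time: 5.7
ee_pos: [0.5031, 0.2226, 0.062]
tcp_rot: [-0.022, 1.0, 0.0, 0.0]
ft_force: [-4.1, -2.0, 10.1]
width: 0.0002
```

Call:
{"fn": "drive_tool", "kwargs": {"deltas": [{"dp":[0,0,1],"rot":[0,0,0]},{"dp":[0,0,1],"rot":[0,0,0]},{"dp":[0,0,0],"rot":[0,0,0]},{"dp":[0,0,0],"rot":[0,0,0]}]}}

```text
time: 6.03
ee_pos: [0.5031, 0.2226, 0.06]
tcp_rot: [-0.022, 1.0, 0.0, 0.0]
ft_force: [-3.4, -0.7, 8.9]
width: -0.0
```

Call:
{"fn": "drive_tool", "kwargs": {"deltas": [{"dp":[0,0,1],"rot":[0,0,0]},{"dp":[0,0,0],"rot":[0,0,0]},{"dp":[0,0,0],"rot":[0,0,0]},{"dp":[0,0,0],"rot":[0,0,0]}]}}

```text
time: 6.37
ee_pos: [0.5031, 0.2226, 0.0591]
tcp_rot: [-0.022, 1.0, 0.0, 0.0]
ft_force: [-3.3, -1.1, 9.9]
width: 0.0002
```

Call:
{"fn": "drive_tool", "kwargs": {"deltas": [{"dp":[0,0,1],"rot":[0,0,0]},{"dp":[0,0,0],"rot":[0,0,0]},{"dp":[0,0,0],"rot":[0,0,0]},{"dp":[0,0,0],"rot":[0,0,0]}]}}

```text
time: 6.7
ee_pos: [0.5031, 0.2226, 0.0589]
tcp_rot: [-0.022, 1.0, 0.0, 0.0]
ft_force: [-7.5, -3.2, 20.3]
width: -0.0002
```

Call:
{"fn": "drive_tool", "kwargs": {"deltas": [{"dp":[0,0,0.5],"rot":[0,0,0]},{"dp":[0,0,0],"rot":[0,0,0]},{"dp":[0,0,0],"rot":[0,0,0]}]}}

```text
time: 6.95
ee_pos: [0.5032, 0.2227, 0.0589]
tcp_rot: [-0.022, 1.0, 0.0, 0.0]
ft_force: [-9.3, -4.7, 24.9]
width: -0.0005
```

Call:
{"fn": "drive_tool", "kwargs": {"deltas": [{"dp":[0,0,-8],"rot":[0,0,0]},{"dp":[0,0,-8],"rot":[0,0,0]},{"dp":[16.5,0,0],"rot":[0,0,0]},{"dp":[16.5,0,0],"rot":[0,0,0]},{"dp":[0,0,0],"rot":[0,0,0]}]}}

```text
time: 7.37
ee_pos: [0.4677, 0.2212, 0.0728]
tcp_rot: [-0.023, 1.0, 0.0, -0.001]
ft_force: [-1.3, 0.4, -1.2]
width: -0.0
```

Call:
{"fn": "drive_tool", "kwargs": {"deltas": [{"dp":[0,0,4],"rot":[0,0,0]},{"dp":[0,0,4],"rot":[0,0,0]},{"dp":[0,0,3],"rot":[0,0,0]},{"dp":[0,0,0],"rot":[0,0,0]},{"dp":[0,0,0],"rot":[0,0,0]}]}}

```text
time: 7.78
ee_pos: [0.4703, 0.2208, 0.0614]
tcp_rot: [-0.022, 1.0, -0.0, -0.0]
ft_force: [0.2, -0.2, 0.3]
width: 0.0003
```

No contact at 0.0614, so the edge now sits lower. A light press checks that it no longer rocks.

Call:
{"fn": "drive_tool", "kwargs": {"deltas": [{"dp":[0,0,2],"rot":[0,0,0]},{"dp":[0,0,1],"rot":[0,0,0]},{"dp":[0,0,0],"rot":[0,0,0]},{"dp":[0,0,0],"rot":[0,0,0]}]}}

```text
time: 8.12
ee_pos: [0.4703, 0.221, 0.059]
tcp_rot: [-0.022, 1.0, 0.0, 0.0]
ft_force: [0.1, -1.4, 1.7]
width: -0.0001
```

Call:
{"fn": "drive_tool", "kwargs": {"deltas": [{"dp":[0,0,-15],"rot":[0,0,0]},{"dp":[0,0,-35],"rot":[0,0,0]},{"dp":[0,0,-40],"rot":[0,0,0]},{"dp":[20,25,-20],"rot":[0,0,0]},{"dp":[20,30,-10],"rot":[0,0,0]}]}}

```text
time: 8.53
ee_pos: [0.4297, 0.2735, 0.1825]
tcp_rot: [-0.019, 1.0, 0.001, 0.002]
ft_force: [0.9, 1.5, -1.4]
width: 0.0002
```

Call:
{"fn": "drive_tool", "kwargs": {"deltas": [{"dp":[20,30,0],"rot":[0,0,0]},{"dp":[20,30,0],"rot":[0,0,0]},{"dp":[10,15,0],"rot":[0,0,0]},{"dp":[0,0,0],"rot":[0,0,0]},{"dp":[0,0,0],"rot":[0,0,0]}]}}

```text
time: 8.95
ee_pos: [0.3738, 0.3476, 0.1787]
tcp_rot: [-0.023, 1.0, -0.0, -0.0]
ft_force: [0.1, -0.4, -0.4]
width: 0.0001
```

```bash
python3 - <<'E'
from h import *
import cv2
s=robot.state();print(s["time"],s["ee_pos"],s["ft_force"])
a=robot.snapshot("scene")[:,:,::-1].copy();b=cv2.imread("pics/scene0.png")
cv2.imwrite("pics/end.png",cv2.vconcat([cv2.resize(x[185:325,225:530],None,fx=2.1,fy=2.1,interpolation=2) for x in(b,a)]))
E
```

```text
8.95 [0.3737785  0.34757172 0.17869679] [ 0.14071939 -0.38132954 -0.38078186]
```

View pics/end.png

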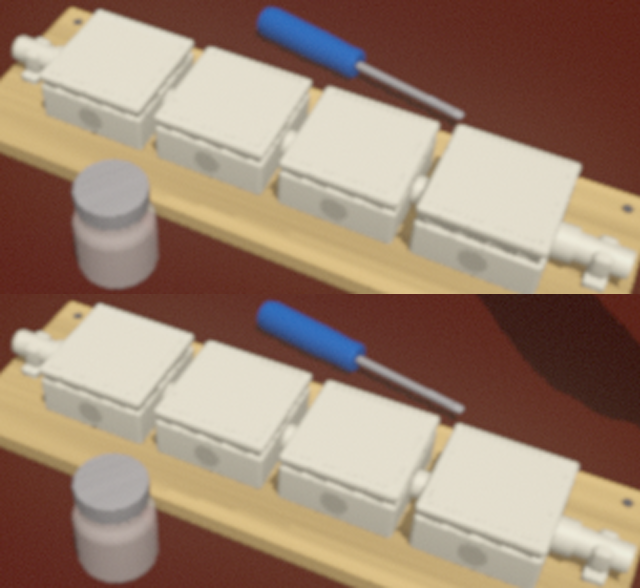

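The lower crop shows the right-hand plate level and down, its top edge about 5 px lower than at the start and matching its neighbours. The screwdriver and jar have not moved, and the hand is clear. I hand the job in.

```bash
python3 -c "
from station import robot
print(robot.sign_off())"
```

```text
the job is handed in; nothing more can be done
None
```

The loose cover plate was the leftmost one as the robot sees the row (+y end). It is now pressed home, and I handed the job in at about 9 s.

- **Finding it:** I pressed lightly near the front edge of that plate first. It gave from about 64 mm to 60 mm above the table, and the picture showed its back edge lifted. The press reached about 14 N once the edge was on the frame. As the first plate tried was the loose one, I did not touch the other three.
- **Seating it:** I pushed at its middle with the shut fingertips. It slid in at about 10 N and stopped hard at 58.9 mm, where home should be 59 mm. The highest reading was about 25 N.
- **Last checks:** A light press at the front edge again met nothing until 59.0 mm (1.7 N), 4 to 5 mm lower than before. That touch was too light to prove on its own that the plate no longer rocks. The final picture shows the plate level with its neighbours, with the screwdriver and jar where they were. The tape was outside that crop, and the arm did not go near it. The hand is clear, and no check failed.

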